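# Open a sample case whose hidden cam may be caught, and hold its lid up

## Robot

A 6-joint arm with a two-finger parallel gripper is mounted at the origin on a cart in front of the work surface, level with it; the furniture and walls round the work are solid. World frame = base frame: x ahead of the robot, y to its left, z up, the work surface at z = 0. Lengths are in mm, angles in rad, forces in N, time in s.
With the tool pointing down it reaches from about 300 to 750 mm from the base axis. Payload 8.5 kg.
Tool frame: the origin (TCP) lies at the very end of the fingers, on their centre line; the grasp point (between the pads) lies 19 mm behind it; x points along the fingers, y is the direction in which the jaws open and shut, and the axes are right-handed (so a half turn about x gives the same grasp; the last joint's range is limited). The gripper opens to 85 mm and grips with 20 to 120 N. Pads are 22 mm wide; open, the fingers measure 114 mm over their backs; the gripper's body (76 mm by 85 mm) begins 54 mm behind the grasp point. The pads swing forward as they close: fully open they stand 13 mm farther back than shut.
Start: joints at [1.024, 0.381, 1.297, -0, 1.464, -0.215], TCP at [179.151, 519.986, 231.322] pointing down, gripper open.
Joint ranges: [-3.11, 3.11], [-0.89, 2.33], [0.22, 2.48], [-1.42, 4.56], [0.17, 2.85], [-2.88, 2.88]. Speed limits (rad/s): [2.39, 2.39, 3.14, 3.14, 3.14, 3.14].

## Interface

Orientations are given as [roll, pitch, yaw] about the fixed x, y, z axes, in that order (R = Rz(yaw) Ry(pitch) Rx(roll)).
In Python, from station import arm gives the robot as it stands. The module is installed in compiled form; this text tells all that it offers. Calls block until the motion is done:
- arm.move_ptp(position, orientation): joint-space move of the TCP to a pose.
- arm.move_l(position, ori=None, v=150, threshold=None): straight line of the TCP; ori=None keeps the orientation; v is the mean speed in mm/s. With threshold (N) it stops when the force on the tool has changed by that much, and returns True; else False.
- arm.set_joints(angles): joint-space move.
- arm.gripper_open() and arm.clamp(squeeze=None): open the fingers fully, or close them until they stop; squeeze is the grip in N (None keeps the last).
- arm.wait(seconds).
- arm.ik(position, orientation): joint angles nearest the present ones, or None.
- arm.get_obs(): the state.
- arm.snapshot(name): name is "scene" or "top"; returns (picture, depth): 480x640x3 uint8, blue, green, red; 480x640 float32, mm along the optical axis (not along the pixel's ray), 0 where there is no reading.
- arm.camera_info(name): a dict with "mtx" (3x3 intrinsics, pixels), "k1" (the pictures are not rectified: a ray, as slopes to the right and down, at radius r is drawn at 1 + k1 r^2 times it, then the intrinsics apply), "extrinsics" (4x4, takes a point from camera to world coordinates). Camera axes: x right, y up, looking along -z (the intrinsics and any distortion apply to the point x, -y, -z); pixel columns grow to the right and rows downward; lengths in mm; the calibration is good to about 2 mm. A picture is of the moment at which its call begins. camera_info takes no time and is no camera call.
A pose or a line that the arm cannot do raises arm.MotionError and nothing moves.
- arm.hand_in(): hands the job in, once; it reports no verdict.
Trained networks look in the newest picture that a camera, given by its name, has taken for a name from the list of things; names that differ only in an ending like _2 or _b are one class to them, and where a whole thing is asked for, a point or a joint stands for the part that bears it (a point fixed in the world has none). Each returns a list of dicts, best first, with "confidence" (0 to 1); they miss things now and then, are a little off and sometimes report something else, mostly with a low value. They report only what shows in the picture. A call takes as long as a camera call.
- arm.outline_of(camera, thing): "region" (480x640 bool, what is visible of it) and "extent" ([centre column, centre row, width, height] in pixels, round what is visible of it).
The state is a dict: "clock": time; "joint_pos": joint angles; "dq": joint speeds; "joint_efforts": joint torques, N m; "tcp_pos": TCP position; "orientation": TCP orientation; "wrist_force": force on the tool from outside, world axes, zero at the start; "ft_torque": the same for the moment, N m; "gripper_width": finger opening in mm.
Only numpy, scipy, OpenCV 4.12 (cv2) and the standard library are available. Lean on these libraries where they do the work, as an engineer would, in place of code of your own. Each camera call takes 0.05 s, during which the arm holds its last target.

## Task

A colleague needs both hands for the vial rack in the sample case, so open it and keep the lid up for them: swing the steel hasp off the lid until it is completely clear of it, then tug the lid by its front bar to learn whether the hidden cam under the round knob still catches it. If it is caught, give the knob about a quarter turn (either way) and try again; then raise the lid until it stands at least halfway to upright (45 degrees) and finish while still holding it there, as it falls shut when let go. Leave the jar, the vial and the timer beside the case where they stand.

Things in the scene. Friction and masses are not known exactly. Their poses are not given: they have to be found in the camera images.
- case: grey plastic sample case, fixed to the bench, 150 (its x, depth) x 200 (its y, width) x 100 mm high, closed by a blue lid plate 150 x 200 x 8 mm. Origin: centre of its underside, on the bench. Its -x side is the front, facing the robot; yaw 0.3 to 0.5 rad. The lid's hinge line runs along the case's y at case x = 75, z = 100 mm
- lid (a joint): lid angle, rad: 0 = shut, grows as the front rises, stop at 1.3; 45 degrees = 0.785. Swings freely, 1 to 2.5 N upward at the bar lifts it; falls shut from any angle when let go. Top face 108.5 mm above the bench when shut. With the hasp over it or the cam caught it rises only 0.01 to 0.04 rad (some 4 mm at the bar), then stops hard: a tug of 5 to 16 N tells
- lid_handle (a point): middle of the lid's black round pull bar, 12 mm in diameter, 84 mm long along the case's y, on two steel arms (72 mm clear between them). Shut, it lies 42 mm in front of the case's front face, 104.5 mm above the bench, free space below; 192 mm from the hinge line, moving on an arc up and to the case's +x. It can turn between fingers that pinch it from above across its length
- knob_top (a point): centre of the top of the round black knob on the lid, 40 mm in diameter; its side runs from 2 to 28 mm above the lid's top face (136.5 mm above the bench when shut). On the lid's middle line, 40 mm behind the lid's front edge (case x = -35, y = 0). Turns about the lid's normal, either way, more than half a turn; friction about 0.04 N m; stays as left
- hasp (a joint): hasp angle, rad, about a vertical pin at case x = -45, y = -120 mm, beside the right wall: 0 = arm points to the case's +y, over the lid; grows counterclockwise from above; at 1.57 the arm points to the case's -x (front); stop at 2.4. Clear of the lid from 1.4 on; 1.8 is a good place. Starts at 0 to 0.3, stays where left (friction about 0.03 N m)
- hasp_grip (a point): centre of the top of the upright red round peg on the hasp's arm, 12 mm in diameter, 34 mm tall; its top is 150.5 mm above the bench and 52 mm from the hasp's pin. The arm is a steel bar 66 mm long, 14 mm wide and 5 mm thick whose top is 116.5 mm above the bench
- jar: bystander: reagent jar with red lid, 50 mm in diameter, 72 mm tall, standing right of the case; origin centre of its underside
- vial: bystander: glass vial with blue cap, 27 mm in diameter, 66 mm tall; origin centre of its underside
- timer: bystander: ivory bench timer 72 x 62 x 19 mm; origin centre of its underside
- knob_foot (a point): point on the knob's axis at the lid's top face. Under it, unseen, sits the two-winged cam that the knob turns (the knob has no mark). Caught while a wing is within about 0.65 rad of straight ahead, else free: a quarter turn (1.3 to 1.9 rad, either way) from caught always frees it, a quarter turn from free may catch it again. At the start it may be either
- column (a point): front left corner, at bench height, of the tall beige powder feeder (a solid, fixed column 470 mm high) right of and behind the case; nothing to handle, but stay clear of it with arm and gripper: it fills the space from this point to larger x (away from the robot) and, for 160 mm, to smaller y. Arrive at the case from the robot's side

How it is judged (in metres and radians):
On the way:
1. the hasp is swung clear of the lid while the lid is still shut (value of joint hasp above 1.4 rad and value of joint lid below 0.06 rad), for 0.2 s.
At the end, for the whole second after the job is handed in: The hasp stands clear of the lid (at least 1.4 rad), the lid is up by at least 45 degrees (0.76 rad allowed) and still, and the fingers hold it there (contact force over 0.5 N), nothing else propping it (value of joint hasp above 1.4 rad and value of joint lid above 0.76 rad and velocity of joint lid between -0.1 and 0.1 rad/s and contact force between the fingers and lid above 0.5 N and contact force between lid and jar below 0.1 N and contact force between lid and vial below 0.1 N and contact force between lid and timer below 0.1 N); the arm keeps its last pose, push and grip.
It fails at once if the jar is shifted by more than 20 mm or tipped (distance of jar from where it was at the start of the episode above 0.02 m or angle between jar's own z axis and vertical above 0.4 rad).
It fails at once if the vial is shifted by more than 20 mm or tipped (distance of vial from where it was at the start of the episode above 0.02 m or angle between vial's own z axis and vertical above 0.4 rad).
It fails at once if the timer is shifted by more than 20 mm (distance of timer from where it was at the start of the episode above 0.02 m).
It also fails if it takes over 72 s, if anything falls off the work surface, if the arm or the gripper's body presses on something with over 40 N, if the wrist force passes 120 N, or if a joint passes its speed limit or range.

## Working session

There is one attempt and no reset: what is moved stays moved. The work goes in short steps, each a Python script; the robot and the scene stay as the last script left them, time stands still between calls to the robot, and variables do not carry over. Pictures are saved under pics/ and viewed, and the job is handed in when it is done.

```bash
mkdir -p pics; ls; cat > h.py <<'E'
import numpy as np, cv2
from station import arm
def pix2ray(cam,u,v):
    ci=arm.camera_info(cam); K=np.array(ci["mtx"]);k1=ci["k1"]
    d=np.array([(u-K[0,2])/K[0,0],(v-K[1,2])/K[1,1]]); s=d.copy()
    for _ in range(20): s=d/(1+k1*(s@s))
    T=np.array(ci["extrinsics"])
    return T[:3,3], T[:3,:3]@np.array([s[0],-s[1],-1.0])
def proj(cam,P):
    ci=arm.camera_info(cam); K=np.array(ci["mtx"]);k1=ci["k1"];T=np.array(ci["extrinsics"])
    c=T[:3,:3].T@(np.array(P,float)-T[:3,3]); s=np.array([c[0]/-c[2],-c[1]/-c[2]]); s=s*(1+k1*(s@s))
    return np.array([K[0,0]*s[0]+K[0,2],K[1,1]*s[1]+K[1,2]])
def atdepth(cam,u,v,d):
    o,r=pix2ray(cam,u,v); return o+r*d
def atz(cam,u,v,z):
    o,r=pix2ray(cam,u,v); return o+r*(z-o[2])/r[2]
def tri(p1,p2):
    o1,r1=pix2ray(*p1);o2,r2=pix2ray(*p2)
    r1=r1/np.linalg.norm(r1);r2=r2/np.linalg.norm(r2)
    t=np.linalg.lstsq(np.array([r1,-r2]).T,o2-o1,rcond=None)[0]
    a=o1+t[0]*r1;b=o2+t[1]*r2
    return (a+b)/2,np.linalg.norm(a-b)
E
python3 - <<'E'
from h import *
np.set_printoptions(precision=1,suppress=True)
D={}
for c in("scene","top"):
    p,d=arm.snapshot(c); cv2.imwrite(f"pics/{c}0.png",p); np.save(f"pics/{c}0.npy",d)
    ci=arm.camera_info(c);print(c,ci["mtx"],ci["k1"],ci["extrinsics"])
    for t in["case","lid_handle","knob_top","hasp","hasp_grip","jar","vial","timer","lid","column"]:
        try:
            for r in arm.outline_of(c,t)[:2]:
                m=r["region"]&(d>0)
                e=r["extent"]
                print(c,t,round(r["confidence"],2),np.array(e),np.median(d[m]) if m.any() else None, atdepth(c,e[0],e[1],np.median(d[m])) if m.any() else None)
        except Exception as ex: print(c,t,ex)
print(arm.get_obs())
E
```

```text
pics
scene [[482.9   0.  326.9]
 [  0.  482.9 244.7]
 [  0.    0.    1. ]] 0.0005075920595101854 [[   0.6    0.3   -0.7 -193.3]
 [  -0.8    0.3   -0.6 -381.7]
 [  -0.     0.9    0.4  500.4]
 [   0.     0.     0.     1. ]]
scene case 0.68 [268.6 249.8 109.1  78. ] 1021.8538 [441.6 308.   75.3]
scene lid_handle 0.89 [268.8 232.1 107.2  41. ] 1026.2274 [456.6 320.1 107.8]
scene lid_handle 0.39 [309.1 226.6  31.   19.8] 987.99915 [488.5 233.2 131.9]
scene knob_top 0.98 [268.4 232.4 108.8  38.4] 1026.6144 [456.1 320.9 107.1]
scene knob_top 0.54 [395.8 332.2  16.4  42. ] 802.4851 [396.  -37.6  39.4]
scene hasp 0.78 [307.7 228.2  29.6  20.8] 989.6995 [486.8 235.7 128.3]
scene hasp 0.29 [270.4 231.4 106.6  39.2] 1027.1975 [459.9 318.5 108.8]
scene hasp_grip 0.63 [306.8 227.8  30.1  21.4] 989.16626 [485.5 237.  129.3]
scene jar 0.7 [393.8 331.8  14.1  44.4] 802.0675 [393.8 -35.1  40.3]
scene jar 0.6 [342.7 311.6  32.2  49.9] 853.9967 [385.7  66.1  44. ]
scene vial 0.61 [394.5 333.6  16.7  41.4] 802.5997 [394.  -36.5  37.2]
scene vial 0.42 [267.3 249.3 109.6  74.4] 1021.832 [440.2 310.4  76.3]
[... 998 characters left out ...]
3.   71.7]
top vial 0.6 [420.9 265.2  21.1  12.6] 899.65424 [393.6 -28.2  62.7]
top timer 0.97 [379.1 211.4  34.3  36.9] 948.5449 [506.   43.4  17.4]
top lid 0.86 [223.3 223.9 132.8 131.5] 848.29724 [480.1 345.9 109.8]
top column it knows: case, hasp, hasp_grip, jar, knob_foot, knob_top, lid, lid_handle, timer, vial
{'clock': 1.0, 'joint_pos': array([ 1. ,  0.4,  1.3, -0. ,  1.5, -0.2]), 'dq': array([-0.,  0., -0.,  0.,  0.,  0.]), 'joint_efforts': array([  0. , -44.8, -23.1,  -0. ,   0. ,   0. ]), 'tcp_pos': array([179.2, 520. , 231.3]), 'orientation': array([0.8, 1.6, 0.5]), 'wrist_force': array([ 0.5,  0.2, -0. ]), 'ft_torque': array([-0. , -0. ,  0.1]), 'gripper_width': 85.3930755542948}
```

```bash
python3 -c "
import cv2
a=cv2.imread('pics/top0.png');cv2.imwrite('pics/top0c.png',cv2.resize(a[140:300,130:450],(800,400),interpolation=cv2.INTER_CUBIC))
a=cv2.imread('pics/scene0.png');cv2.imwrite('pics/scene0c.png',cv2.resize(a[170:380,180:460],(800,600),interpolation=cv2.INTER_CUBIC))
"
```

```text
(no output)
```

View pics/top0.png

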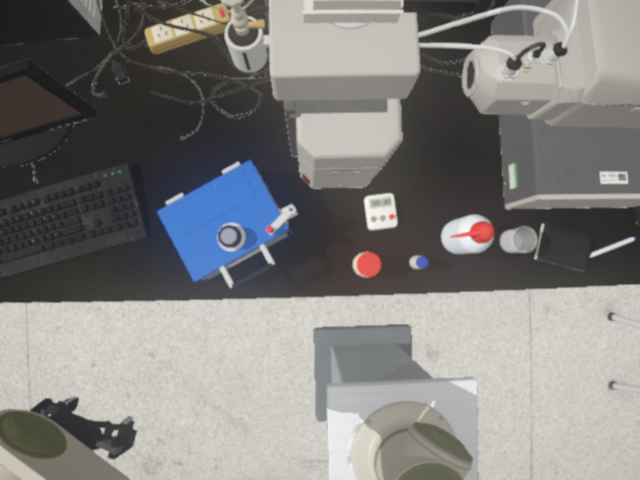

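View pics/scene0.png

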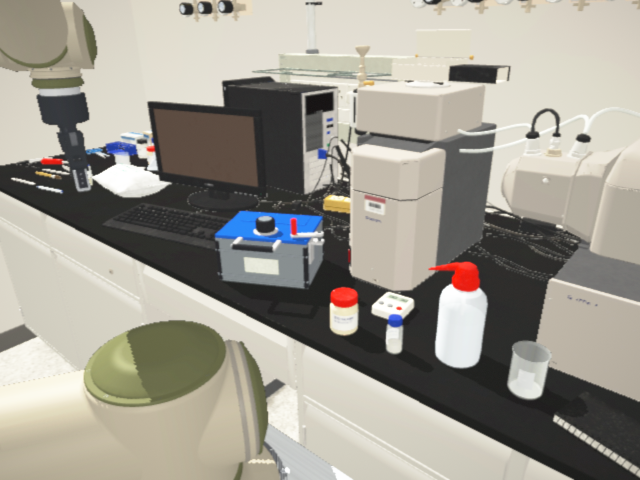

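```bash
sleep 1
```

```text
(no output)
```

View pics/top0c.png

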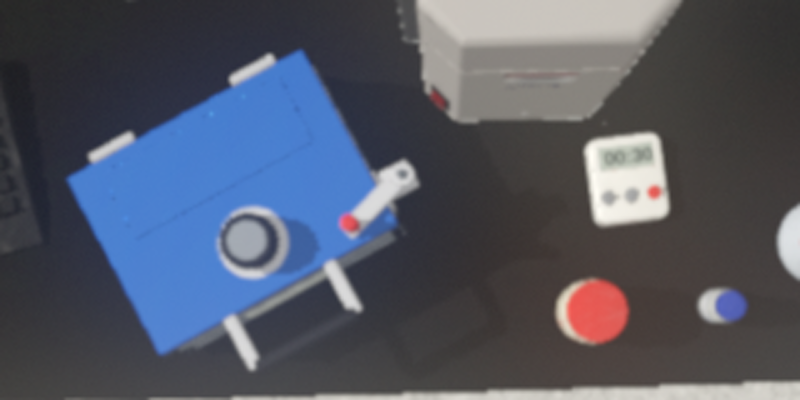

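View pics/scene0c.png

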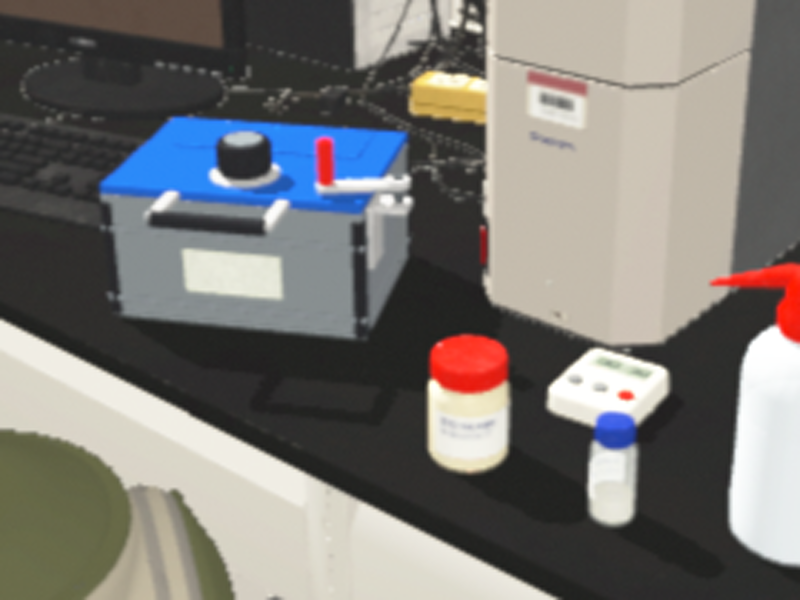

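Top view: lid is blue with corners near (157,212), (251,160), (289,230), (195,282). The knob is at (229,236), the peg top at (270,229) and the hasp pin at (291,210). The hasp lies over the lid. I'll fit the case pose from both views.

```bash
cat > fit.py <<'E'
from h import *
np.set_printoptions(precision=2,suppress=True)
from scipy.optimize import least_squares
obs=[]
for c in("top","scene"):
    p=cv2.imread(f"pics/{c}0.png"); d=np.load(f"pics/{c}0.npy")
    hsv=cv2.cvtColor(p,cv2.COLOR_BGR2HSV)
    m=cv2.inRange(hsv,(100,130,80),(125,255,255)); m[:, 330:]=0; m[:150]=0; m[300:]=0; m[:,:130]=0
    n,l,s,_=cv2.connectedComponentsWithStats(m); k=1+np.argmax(s[1:,4]); m=(l==k).astype(np.uint8)
    h=cv2.convexHull(cv2.findContours(m,0,1)[0][0]).astype(np.float32)
    q=cv2.approxPolyN(h,4,ensure_convex=True) if hasattr(cv2,'approxPolyN') else None
    q=np.array(q).reshape(-1,2); print(c,q)
    obs.append((c,q))
    red=(cv2.inRange(hsv,(0,150,100),(8,255,255))|cv2.inRange(hsv,(172,150,100),(180,255,255)))
    red[:, 330:]=0;red[:200]=0; red[:,:240]=0
    n,l,s,cc=cv2.connectedComponentsWithStats(red); print('red',s[1:],cc[1:])
    for i in range(1,n):
        ys,xs=np.where(l==i); dd=d[ys,xs]; ok=dd>0
        P=np.array([atdepth(c,x,y,z) for x,y,z in zip(xs[ok],ys[ok],dd[ok])]); print('red pts',np.median(P,0),P.min(0),P.max(0)) if len(P) else 0
def corners(x,y,a):
    R=np.array([[np.cos(a),-np.sin(a)],[np.sin(a),np.cos(a)]])
    return [np.r_[R@np.array(v)+[x,y],z] for v,z in(((-75,-100),108.5),((-75,100),108.5),((75,100),108.5),((75,-100),108.5))]
def res(p,which):
    r=[]
    for c,q in obs:
        if c not in which: continue
        for P in corners(*p):
            u=proj(c,P); dd=q-u; i=np.argmin((dd**2).sum(1)); r+=list(dd[i])
    return np.array(r)
for w in(("top",),("scene",),("top","scene")):
    s=least_squares(res,[480,340,0.45],args=(w,),loss='soft_l1'); print(w,s.x,res(s.x,w))
E
python3 fit.py
python3 - <<'E'
import cv2
a=cv2.imread('pics/top0.png')[150:300,150:310];cv2.imwrite('pics/t1.png',cv2.resize(a,(640,600),interpolation=cv2.INTER_CUBIC))
a=cv2.imread('pics/scene0.png')[195:295,205:335];cv2.imwrite('pics/s1.png',cv2.resize(a,(780,600),interpolation=cv2.INTER_CUBIC))
E
```

```text
top [[288.79 229.47]
 [193.22 282.08]
 [154.46 211.01]
 [249.83 156.96]]
red [[268 227   4   5  15]] [[269.4  228.87]]
red pts [465.21 258.19 150.99] [461.73 254.85 148.97] [468.68 260.14 152.48]
scene [[324.32 215.45]
 [305.41 244.44]
 [210.67 236.76]
 [240.37 209.75]]
red [[291 219   5  16  66]] [[293.35 225.97]]
red pts [463.98 253.9  136.41] [460.17 251.69 118.09] [469.08 258.39 150.63]
('top',) [487.85 349.73   0.48] [ 0.44  0.46 -0.05  0.31 -1.    0.13  0.35 -1.8 ]
('scene',) [479.46 339.4    0.46] [ 0.24  0.39 -2.09  0.69 -0.13 -1.99  1.54 -2.38]
('top', 'scene') [487.75 349.18   0.48] [ 0.17  0.22 -0.18  0.34 -1.32  0.28 -0.12 -1.92  0.31  3.18 -2.51  2.68
  0.69 -0.37  2.84 -0.15]
```

```bash
sleep 5
```

```text
(no output)
```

View pics/t1.png

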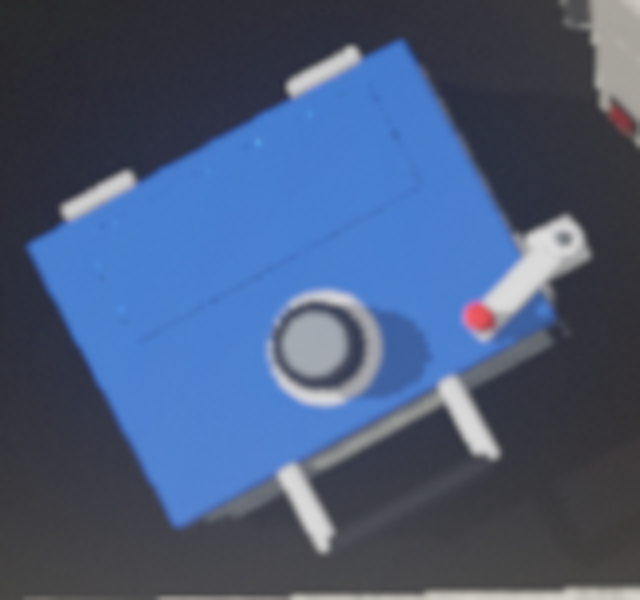

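View pics/s1.png

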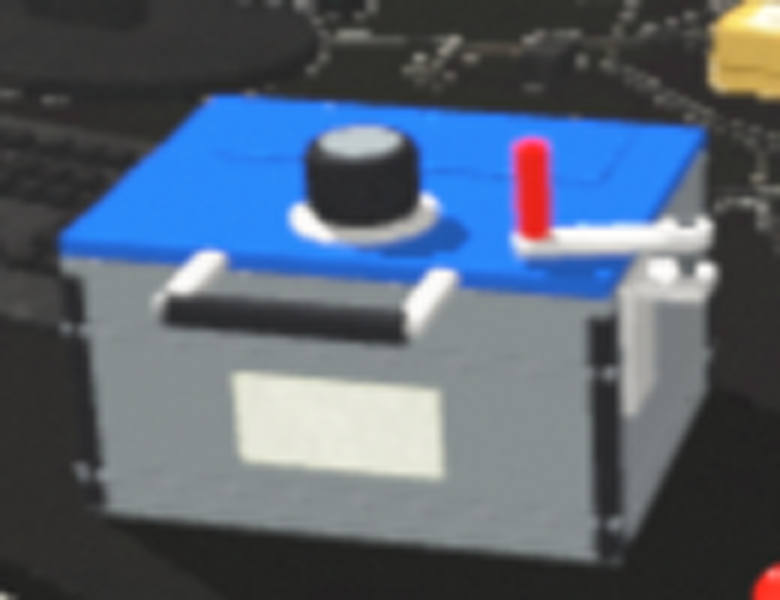

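```bash
cat > fit2.py <<'E'
from h import *
from scipy.optimize import least_squares
np.set_printoptions(precision=2,suppress=True)
A=dict(BL=(75,100,108.5),BR=(75,-100,108.5),FR=(-75,-100,108.5),FL=(-75,100,108.5),K=(-35,0,136.5),PIN=(-45,-120,116.5),HL=(-117,36,104.5),HR=(-117,-36,104.5))
t=dict(BL=(28,246),BR=(404,40),FL=(178,528),K=(313,345),PIN=(563,237))
s=dict(BL=(210,95),BR=(708,127),FL=(62,240),K=(361,142),HL=(183,313),HR=(408,322))
O=[("top",k,np.array([150+(u+.5)/4-.5,150+(v+.5)/4-.5])) for k,(u,v) in t.items()]+[("scene",k,np.array([205+(u+.5)/6-.5,195+(v+.5)/6-.5])) for k,(u,v) in s.items()]
def res(p,w):
    x,y,a,dz=p;c_,s_=np.cos(a),np.sin(a);r=[]
    for c,k,q in O:
        if c in w:
            X,Y,Z=A[k]; r+=list(q-proj(c,(x+c_*X-s_*Y,y+s_*X+c_*Y,Z+dz)))
    return np.array(r)
for w in(("top",),("scene",),("top","scene")):
    f=least_squares(res,[480,340,.45,0],args=(w,),loss='soft_l1'); print(w,f.x);print(res(f.x,w).reshape(-1,2))
pt=("top",150+(479.5)/4-.5,150+(316.5)/4-.5); ps=("scene",205+(532.5)/6-.5,195+(143)/6-.5)
P,e=tri(pt,ps);print("peg top tri",P,e, atz(*pt,150.5),atz(*ps,150.5))
pk=[("top",150+(313.5)/4-.5,150+(345.5)/4-.5),("scene",205+361.5/6-.5,195+142.5/6-.5)]
print("knob tri",tri(*pk))
E
python3 fit2.py
```

```text
('top',) [487.78 349.05   0.48  -4.29]
[[ 0.04  0.08]
 [ 0.39  0.27]
 [ 0.01 -0.04]
 [-0.55  0.23]
 [ 0.09 -0.61]]
('scene',) [485.87 343.24   0.5    1.98]
[[-0.05  0.06]
 [ 0.19  0.57]
 [ 0.44 -0.04]
 [-0.59  0.11]
 [-1.45  0.13]
 [ 1.3  -0.88]]
('top', 'scene') [488.06 347.71   0.48  -0.17]
[[ 0.11  0.16]
 [ 0.26  1.08]
 [-0.47 -0.1 ]
 [-0.99  0.6 ]
 [-0.5   0.18]
 [-0.33  0.06]
 [ 0.67  0.09]
 [ 1.08  0.18]
 [ 0.33 -0.06]
 [-0.1   0.27]
 [ 3.08 -0.98]]
peg top tri [466.41 257.1  150.97] 1.7356524661747852 [465.85 257.77 150.5 ] [467.89 257.32 150.5 ]
knob tri (array([457.  , 332.28, 136.33]), np.float64(2.675649450489338))
```

```bash
cat >> h.py <<'E'
CX,CY,CA=487.6,347.6,0.483
def case(X,Y,Z):
    c,s=np.cos(CA),np.sin(CA); return np.array([CX+c*X-s*Y,CY+s*X+c*Y,Z])
def down(yaw): return [0,np.pi/2,yaw]
def bar(th,r=192.0):
    a0=np.arctan2(4.5,192); r=np.hypot(192,4.5)
    return case(75-r*np.cos(th+a0),0,100+r*np.sin(th+a0))
def tooldir(tilt): # tilt below horizontal
    return np.array([np.cos(CA)*np.cos(tilt),np.sin(CA)*np.cos(tilt),-np.sin(tilt)])
E
python3 - <<'E'
from h import *
np.set_printoptions(precision=2,suppress=True)
print('col',atz("scene",350.4,276.8,0))
d=np.load("pics/top0.npy")
# column footprint: low points
P=np.array([atdepth("top",u,v,d[v,u]) for v in range(60,200) for u in range(280,420) if d[v,u]>0])
P=P[(P[:,2]>120)]; 
for lo,hi in((120,250),(250,350),(350,500)):
    q=P[(P[:,2]>lo)&(P[:,2]<hi)]; print(lo,len(q),q.min(0) if len(q) else 0,q.max(0) if len(q) else 0)
pin=case(-45,-120,0);print('pin',pin,'bar',bar(0),'knob',case(-35,0,136.5))
a=np.arctan2(257.1-pin[1],466.4-pin[0]);print('hasp',a-CA-np.pi/2,np.hypot(257.1-pin[1],466.4-pin[0]))
print('ik peg')
for y in np.arange(-3,3.1,.5):
    j=arm.ik([466.4,257.1,250],down(y)); print(round(y,2),j)
for tilt in(.5,.785,1.0,1.2):
  for roll in(np.pi/2,-np.pi/2):
    print(tilt,roll,[ (None if (j:=arm.ik(bar(th)+19*tooldir(tilt),[roll,tilt,CA])) is None else j.round(2)) for th in(0,.4,.9)], arm.ik(bar(0)-70*tooldir(tilt),[roll,tilt,CA]))
E
```

```text
col [565.93 184.29   0.  ]Traceback (most recent call last):
  File "<stdin>", line 6, in <module>
  File "h.py", line 14, in atdepth
    o,r=pix2ray(cam,u,v); return o+r*d
        ~~~~~~~^^^^^^^^^
  File "h.py", line 4, in pix2ray
    ci=arm.camera_info(cam); K=np.array(ci["mtx"]);k1=ci["k1"]
ValueError: time passes only in moves, steps and waits
```

```bash
sed -i 's/^from station import arm/from station import arm\nimport functools\n@functools.lru_cache\ndef cinfo(c): return arm.camera_info(c)/; s/ci=arm.camera_info(cam)/ci=cinfo(cam)/' h.py
python3 - <<'E'
from h import *
np.set_printoptions(precision=2,suppress=True)
pin=case(-45,-120,0);print('pin',pin,'bar',bar(0),'knob',case(-35,0,136.5))
a=np.arctan2(257.1-pin[1],466.4-pin[0]);print('hasp',a-CA-np.pi/2,np.hypot(257.1-pin[1],466.4-pin[0]))
print('ik peg')
for y in np.arange(-3,3.1,.5):
    j=arm.ik([466.4,257.1,250],down(y)); print(round(y,2),j)
for tilt in(.5,.785,1.0,1.2):
  for roll in(np.pi/2,-np.pi/2):
    print(tilt,round(roll,1),[ (None if (j:=arm.ik(bar(th)+19*tooldir(tilt),[roll,tilt,CA])) is None else np.array(j).round(2)) for th in(0,.4,.9)], arm.ik(bar(0)-70*tooldir(tilt),[roll,tilt,CA]))
print(arm.get_obs()["clock"])
E
```

```text
pin [503.48 220.43   0.  ] bar [383.98 293.26 104.5 ] knob [456.6  331.34 136.5 ]
hasp 0.30792919321579815 52.15183386706312
ik peg
-3.0 [ 0.28  0.34  1.31 -0.    1.49  1.71]
-2.5 [ 0.28  0.34  1.31 -0.    1.49  1.21]
-2.0 [ 0.28  0.34  1.31 -0.    1.49  0.71]
-1.5 [ 0.28  0.34  1.31 -0.    1.49  0.21]
-1.0 [ 0.28  0.34  1.31 -0.    1.49 -0.29]
-0.5 [ 0.28  0.34  1.31 -0.    1.49 -0.79]
0.0 [ 0.28  0.34  1.31 -0.    1.49 -1.29]
0.5 [ 0.28  0.34  1.31  0.    1.49 -1.79]
1.0 [ 0.28  0.34  1.31  0.    1.49 -2.29]
1.5 [ 0.28  0.34  1.31  0.    1.49 -2.79]
2.0 None
2.5 [0.28 0.34 1.31 0.   1.49 2.49]
3.0 [0.28 0.34 1.31 0.   1.49 1.99]
0.5 1.6 [None, None, None] None
0.5 -1.6 [array([0.34, 0.57, 2.39, 2.98, 0.89, 0.03]), array([0.35, 0.31, 2.25, 2.9 , 0.49, 0.15]), None] None
0.785 1.6 [None, None, array([ 0.39,  0.18,  1.81,  0.19,  0.37, -0.24])] None
0.785 -1.6 [array([0.36, 0.39, 2.21, 2.8 , 0.26, 0.24]), None, None] None
1.0 1.6 [None, array([ 0.38,  0.21,  1.92,  0.13,  0.44, -0.2 ]), array([ 0.4 ,  0.21,  1.66,  0.07,  0.7 , -0.13])] [ 0.36  0.11  2.07  0.17  0.4  -0.26]
1.0 -1.6 [None, None, None] [0.36 0.11 2.07 0.17 0.4  2.88]
1.2 1.6 [array([ 0.39,  0.35,  1.94,  0.07,  0.49, -0.15]), array([ 0.39,  0.25,  1.79,  0.05,  0.74, -0.12]), array([ 0.4 ,  0.26,  1.52,  0.03,  0.99, -0.09])] [ 0.38  0.15  1.89  0.06  0.73 -0.14]
1.2 -1.6 [None, None, None] None
1.0
```

```bash
cat > r.py <<'E'
from h import *
np.set_printoptions(precision=2,suppress=True)
def st(m=''):
    o=arm.get_obs(); print(m,round(o["clock"],2),o["tcp_pos"],'F',o["wrist_force"],'w',round(o["gripper_width"],1),flush=True); return o
E
python3 - <<'E'
from r import *
for t in(1.05,1.1,1.15):print(t,arm.ik(bar(0)+13*tooldir(t),[np.pi/2,t,CA]))
o=down(-.785)
arm.move_ptp([466.4,257.1,215],o); st('above')
p,d=arm.snapshot("top"); cv2.imwrite("pics/a1t.png",p[150:320,150:330]); p,d=arm.snapshot("scene"); cv2.imwrite("pics/a1s.png",cv2.resize(p[130:310,180:360],(600,600)))
print(arm.move_l([466.4,257.1,123],v=120,threshold=8)); st('down')
E
```

```text
1.05 [ 0.38  0.33  2.04  0.2   0.26 -0.28]
1.1 [ 0.38  0.33  2.    0.13  0.34 -0.22]
1.15 [ 0.39  0.33  1.97  0.1   0.42 -0.18]
above 2.45 [465.94 257.86 215.11] F [ 0.26 -0.27 -0.49] w 85.4
False
down 3.47 [466.74 257.3  123.63] F [-0.51  0.6  -0.89] w 85.7
```

```bash
sleep 8
```

```text
(no output)
```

View pics/a1s.png

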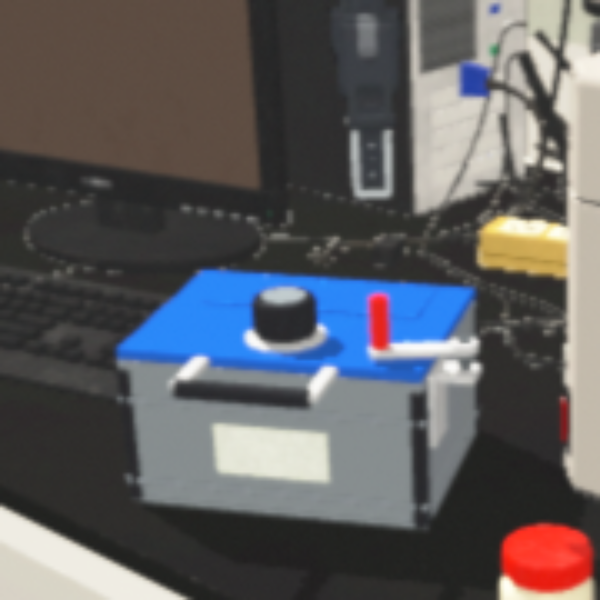

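The fingers (at (370,165) in the crop) hang straight above the peg (378,320), so I'll clamp and swing.

```bash
python3 - <<'E'
from r import *
arm.clamp(20); o=st('clamped')
pin=case(-45,-120,0)
# true angle from gripped peg
t=np.array(o["tcp_pos"]); a=np.arctan2(t[1]-pin[1],t[0]-pin[0]); r=np.hypot(*(t-pin)[:2]); print('hasp',a-CA-np.pi/2,r)
h0=a-CA-np.pi/2
for h in np.linspace(h0,1.85,8)[1:]:
    A=h+CA+np.pi/2
    arm.move_l([pin[0]+52*np.cos(A),pin[1]+52*np.sin(A),123],v=70); 
    w=np.linalg.norm(arm.get_obs()["wrist_force"])
    print(round(h,2),w)
    if w>25: break
st('end')
E
```

```text
clamped 4.12 [466.41 257.13 123.1 ] F [-0.2   0.77  1.57] w 10.9
hasp 0.3073866083037151 52.17017168391184
0.53 2.131095149685457
0.75 4.382035742267627
0.97 2.5844183659412114
1.19 3.3846202971370847
1.41 4.332358062348529
1.63 4.490776709647112
1.85 5.266713681701142
end 6.34 [465.78 184.79 122.97] F [0.87 4.89 1.74] w 11.2
```

```bash
python3 - <<'E'
from r import *
arm.gripper_open()
o=arm.get_obs(); p=o["tcp_pos"]
arm.move_l([p[0],p[1],215],v=150); st('up')
t=1.1
arm.move_ptp(bar(0)-80*tooldir(t),[np.pi/2,t,CA]); st('pre')
p,d=arm.snapshot("top"); cv2.imwrite("pics/b1t.png",cv2.resize(p[150:320,150:330],(635,600))); p,d=arm.snapshot("scene"); cv2.imwrite("pics/b1s.png",cv2.resize(p[130:310,180:360],(600,600)))
E
```

```text
up 7.82 [465.42 184.42 214.18] F [ 0.11  0.68 -0.18] w 85.5
pre 8.58 [352.78 276.49 175.96] F [ 0.85 -0.29  0.19] w 85.5
```

```bash
sleep 6
```

```text
(no output)
```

View pics/b1s.png

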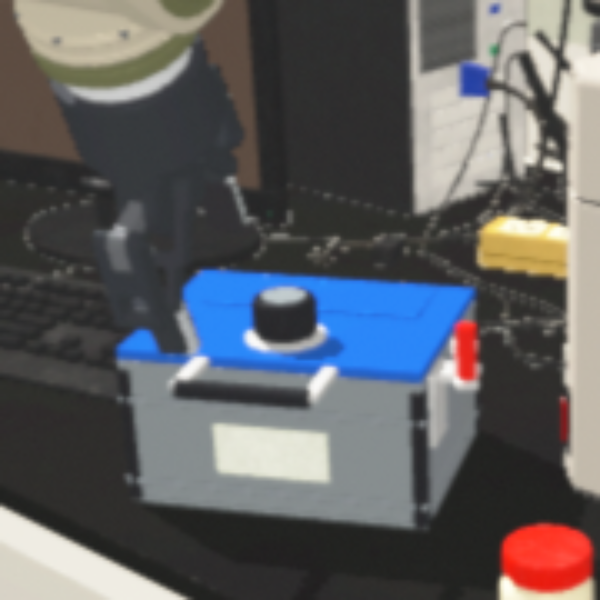

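View pics/b1t.png

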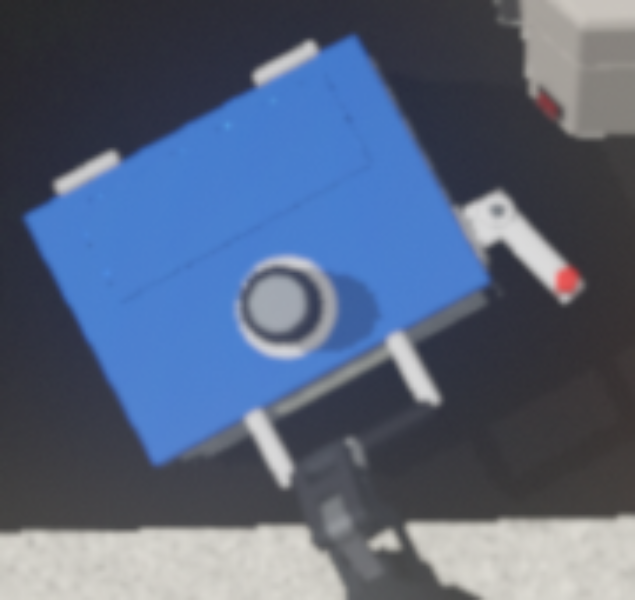

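Hasp stands off the lid (peg at (567,280) in the top crop), and the fingers are lined up between the bar's arms. Next: grasp the bar and tug.

```bash
python3 - <<'E'
from r import *
t=1.1
print(arm.move_l(bar(0)+13*tooldir(t),v=80,threshold=8)); st('at bar')
arm.clamp(40); o=st('clamped')
z0=o["tcp_pos"][2]
f0=o["wrist_force"]
print('stopped',arm.move_l(bar(0.07)+13*tooldir(t),v=25,threshold=11)); o=st('tug'); print(o["wrist_force"]-f0,o["tcp_pos"][2]-z0)
E
```

```text
False
at bar 10.0 [389.2  296.01  93.27] F [0.51 0.25 0.63] w 85.5
clamped 10.67 [389.75 296.25  93.39] F [1.06 0.62 4.4 ] w 10.4
stopped True
tug 11.02 [389.78 296.26  98.11] F [ 4.12  3.26 -6.69] w 10.3
[  3.06   2.64 -11.09] 4.72060979062789
```

Caught: it rose 4.7 mm, then stopped hard at about 11 N. Now the knob.

```bash
python3 - <<'E'
from r import *
t=1.1
arm.move_l(bar(0)+13*tooldir(t),v=40); st('lowered')
arm.gripper_open(); st('open')
arm.move_l(bar(0)-95*tooldir(t),v=150)
k=case(-35,0,0)
arm.move_ptp([k[0],k[1],215],down(-1.5)); st('above knob')
print(arm.ik([k[0],k[1],114],down(-2.3)),arm.ik([k[0],k[1],114],down(-.65)))
arm.move_ptp([k[0],k[1],180],down(-2.3))
p,d=arm.snapshot("scene"); cv2.imwrite("pics/c1s.png",cv2.resize(p[130:310,180:360],(600,600)))
print(arm.move_l([k[0],k[1],114],v=80,threshold=8)); st('down')
arm.clamp(40); st('clamped')
E
```

```text
lowered 11.31 [389.75 296.24  93.37] F [1.62 0.73 5.49] w 10.6
open 12.03 [389.2  295.98  92.91] F [ 0.26 -0.44  0.28] w 85.6
above knob 13.68 [455.9  331.13 213.73] F [-0.39 -0.    0.19] w 85.6
[ 0.42  0.51  1.44 -0.    1.19  1.15] [ 0.42  0.51  1.44 -0.    1.19 -0.5 ]
False
down 15.48 [456.88 331.47 114.48] F [ 0.82 -0.1   1.23] w 85.4
clamped 15.97 [457.09 331.05 114.6 ] F [ 0.92 -3.85  4.37] w 38.9
```

```bash
sleep 6
```

```text
(no output)
```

View pics/c1s.png

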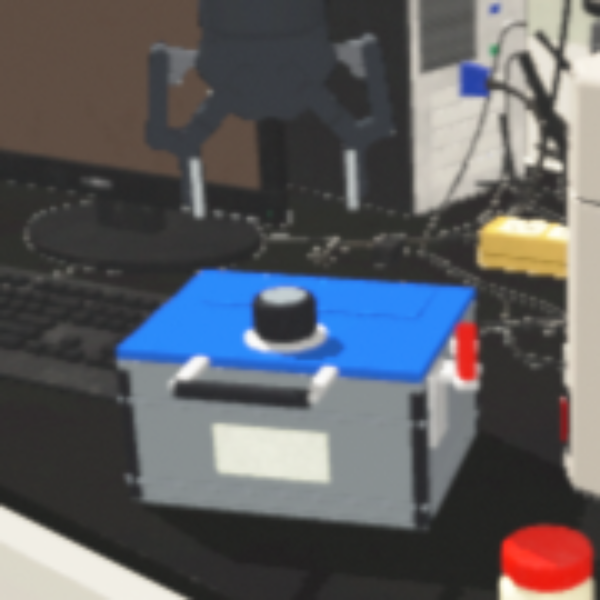

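The fingers straddle the knob evenly, and it is gripped at 38.9 mm. Turning 1.6 rad.

```bash
python3 - <<'E'
from r import *
k=case(-35,0,0); o=arm.get_obs(); p=o["tcp_pos"]; j=o["joint_pos"].copy()
n=4
for i in range(1,n+1):
    q=j.copy(); q[5]=j[5]-1.6*i/n; arm.set_joints(q); o=arm.get_obs(); print(o["wrist_force"],o["ft_torque"],o["joint_pos"][5]-j[5])
st('turned')
arm.gripper_open(); st('open')
arm.move_l([p[0],p[1],215],v=150)
t=1.1
arm.move_ptp(bar(0)-85*tooldir(t),[np.pi/2,t,CA]); st('pre')
print(arm.move_l(bar(0)+13*tooldir(t),v=100,threshold=8)); st('at bar')
arm.clamp(40); o=st('clamped')
z0=o["tcp_pos"][2]; f0=o["wrist_force"]
s=arm.move_l(bar(0.07)+13*tooldir(t),v=25,threshold=11); o=st('tug'); print('stopped',s,o["wrist_force"]-f0,o["tcp_pos"][2]-z0)
E
```

```text
[ 2.04 -3.02  1.7 ] [-0.43 -0.3   0.02] -0.3964911354147588
[ 3.57 -3.85  1.77] [-0.61 -0.59  0.08] -0.7950024801596505
[ 4.24 -3.95  1.32] [-0.6  -0.78  0.  ] -1.1957350195468297
[ 5.13 -2.23 -0.17] [-0.43 -0.85  0.01] -1.5957611997248624
turned 17.84 [457.89 331.07 114.68] F [ 5.13 -2.23 -0.17] w 38.9
open 18.37 [456.94 331.12 114.57] F [-0.39  0.74 -0.87] w 85.6
pre 19.98 [350.99 275.74 180.67] F [ 0.24 -0.08  0.02] w 85.3
False
at bar 21.12 [389.28 296.06  93.32] F [-0.11  0.28  0.41] w 85.6
clamped 21.78 [389.73 296.24  93.42] F [0.43 1.57 4.35] w 10.4
tug 22.48 [390.15 296.43 106.22] F [ 4.22  3.57 -3.13] w 10.4
stopped False [ 3.79  2.   -7.48] 12.80121908348562
```

Free: it rose 12.8 mm without a stop. Raising the lid along its arc.

```bash
python3 - <<'E'
from r import *
t=1.1
ths=np.linspace(.07,.98,12)[1:]
print([arm.ik(bar(th)+13*tooldir(t),[np.pi/2,t,CA]) is not None for th in ths])
for th in ths:
    arm.move_l(bar(th)+13*tooldir(t),v=60); f=np.linalg.norm(arm.get_obs()["wrist_force"]); print(round(th,2),f)
    if f>30: break
st('up'); arm.wait(.5); st('still')
for c in("top","scene"):
    p,d=arm.snapshot(c); np.save(f"pics/d1{c}.npy",d); cv2.imwrite(f"pics/d1{c}.png",cv2.resize(p[100:320,150:380],(627,600)))
E
```

```text
[True, True, True, True, True, True, True, True, True, True, True]
0.15 6.457797749557286
0.24 2.5726247234732584
0.32 5.5611472283322945
0.4 11.828368673062243
0.48 17.528573973233158
0.57 19.769731454507987
0.65 21.47080666171763
0.73 14.420446604347875
0.81 11.682545870514016
0.9 9.445863045446888
0.98 10.910700238503054
up 27.06 [467.91 337.09 251.35] F [-6.24 -6.32  6.34] w 10.3
still 27.56 [467.71 337.02 251.23] F [-4.51 -5.16  6.26] w 10.5
```

```bash
sleep 7
```

```text
(no output)
```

View pics/d1scene.png

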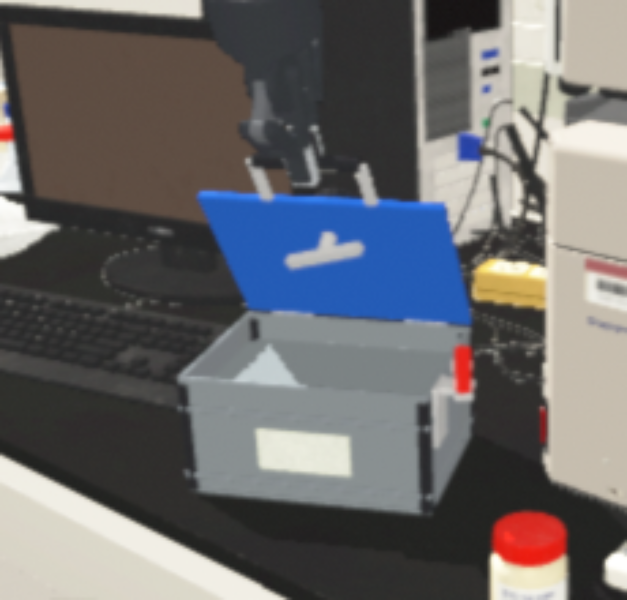

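View pics/d1top.png

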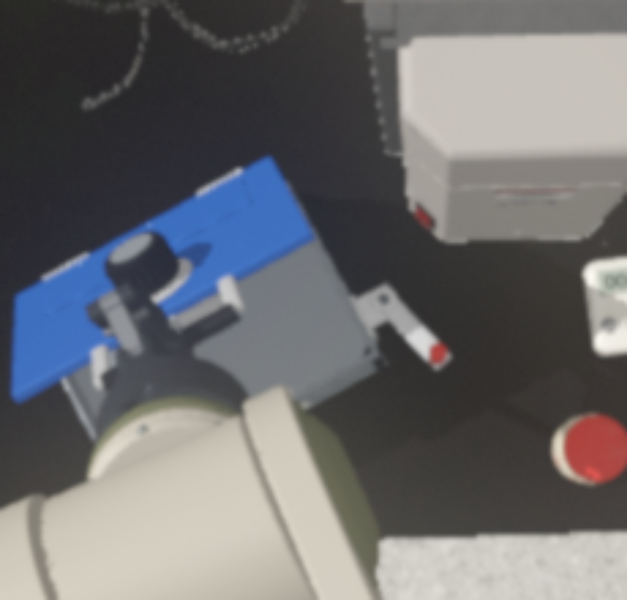

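Scene view: the lid is up with its cam side showing at (325,250) and the bar in the fingers at (310,180). The hasp peg is at (463,370), off the lid. I'll measure the lid angle from depth and check the hold and the bystanders.

```bash
python3 - <<'E'
from r import *
t=1.1; o=st(); b=o["tcp_pos"]-13*tooldir(t); r=b-case(75,0,100); print('angle from tcp',np.arctan2(r[2],np.hypot(r[0],r[1]))-.023,np.linalg.norm(r))
p,d=arm.snapshot("scene"); hsv=cv2.cvtColor(p,cv2.COLOR_BGR2HSV)
m=cv2.inRange(hsv,(100,130,60),(125,255,255))>0; m[:,:215]=0;m[:,330:]=0;m[:160]=0;m[225:]=0; m&=d>0
P=np.array([atdepth("scene",u,v,d[v,u]) for v,u in zip(*np.where(m))]); c=np.median(P,0)
Q=P[np.linalg.norm(P-c,axis=1)<120]; n=np.linalg.svd(Q-Q.mean(0))[2][2]; print('angle from plane',np.arccos(abs(n[2])),len(Q))
arm.snapshot("top")
for th in("jar","vial","timer"):
    r=arm.outline_of("top",th); print(th,[(round(x["confidence"],2),np.array(x["extent"])) for x in r[:1]])
st()
E
```

```text
27.66 [467.75 337.02 251.24] F [-5.64 -5.47  5.52] w 10.1
angle from tcp 0.9820515308306564 192.88120846055307
angle from plane 0.9845690709702913 3471
jar []
vial [(0.79, array([420.2, 263.4,  20.5,  10.5]))]
timer [(0.66, array([381.3, 213.4,  30.8,  37.9]))]
 27.91 [467.71 337.04 251.25] F [-4.75 -6.92  5.75] w 10.2
```

```bash
python3 -c "
from r import *
arm.hand_in()"
```

```text
the job is handed in; nothing more can be done
```

The sample case is open and the gripper is holding the lid up at about 56°. I handed the job in at about 28 s; no verdict was reported.

**What I did**
- **Hasp:** I gripped the peg and swung the hasp from about 0.31 to 1.85 rad while the lid was still shut.
- **First tug:** the lid was caught. It rose 4.7 mm, then stopped hard at about 11 N.
- **Knob:** I turned it 1.6 rad. On the second tug the lid rose freely (12.8 mm without a stop).
- **Lid:** I raised it along its arc, and it is still held by the bar.

**Last checks**
- **Lid angle:** 0.982 rad from the arm's position and 0.985 rad from the depth image, so the two agree. It was steady over 0.5 s.
- **Grip:** the fingers are closed on the bar at about 10 mm, a little under its 12 mm. The wrist force is about 10 N and peaked at 21 N during the lift, more than the lid needs. The likely cause is the bar turning in the grip.
- **Hasp:** off the lid in both pictures. Its final angle comes from where the arm left the peg and was not measured separately.
- **Jar, vial and timer:** the vial and timer showed within about 2 pixels of their starting places. The network missed the jar in the last picture; by eye it was within about 1–2 pixels of where it started.

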